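# Put the jig blocks back on their pads

## Task

The four jig blocks have been left stacked up on the welding bench: take the stack apart and put each block upright in the middle of the black rubber pad cut to its own shape and size (post, collar, long bar, square block), with the square and oblong ones turned to match their pads. Set them down, do not drop or topple any, and leave the screwdriver and the empty spool where they are.

Things in the scene. Friction and masses are not known exactly. Their poses are not given: they have to be found in the camera images.
- tall_post_center (a point): Tall aluminium post, 34 x 34 mm square, 60 mm high, 0.2 kg, one dark hole mark on top. Starts on one end of the long bar (either end), 30 mm from its centre, faces within 0.15 rad of the bar's. Only 20 mm from the collar: take it across the bar's width. The point is its centre, 30 mm above its underside; z up, x and y square to its faces.
- collar_center (a point): Round bright steel collar (thick ring), 44 mm outside diameter, 22 mm bore, 40 mm high. Stands at the start on the other end of the long bar. The point is its centre, 20 mm above its underside; z along the bore, up. About 0.35 kg. To be taken across the width of the bar too while both stand there.
- long_bar_center (a point): Long aluminium bar, 110 mm along its x, 48 mm along its y, 44 mm high, small dark hole marks on top. Lies at the start centred, flat, on the square block, roughly in line with it, its ends overhanging. The point is its centre, 22 mm above its underside; z up. About 0.6 kg.
- square_block_center (a point): Square grey-painted block, 68 x 68 mm in plan, 40 mm high, at the bottom of the stack on the bench. The point is its centre, 20 mm above its underside; z up, x and y square to its side faces. About 0.5 kg.
- post_pad_top (a point): Place of the tall post: small square black rubber pad, 54 x 54 mm, 5 mm thick, sides along its x and y. Fixed to the bench; the point is the centre of its top face, z up. Its place on the bench changes from start to start.
- collar_pad_top (a point): Place of the collar: round black rubber pad, 64 mm diameter, 5 mm thick, with a 20 mm hole in the middle through which the bench shows. Fixed to the bench; the point is the centre of its top face, z up. Its place on the bench changes from start to start.
- bar_pad_top (a point): Place of the long bar: oblong black rubber pad, 130 mm along its x, 68 mm along its y, 5 mm thick. Fixed to the bench; the point is the centre of its top face, z up. Its place on the bench changes from start to start.
- square_pad_top (a point): Place of the square block: large square black rubber pad, 88 x 88 mm, 5 mm thick, sides along its x and y. Fixed to the bench; the point is the centre of its top face, z up. Its place on the bench changes from start to start.
- screwdriver_grip (a point): Bystander: a screwdriver lying loose on the bench to one side, about 0.2 m long, roughly along the world y axis; the point is on its handle. Leave it where it is.
- spool_center (a point): Bystander: an empty grey spool, 60 mm diameter, 46 mm high, standing loose on the bench to the other side; the point is its centre. Leave it where it is.
Not all that is in view belongs to the job. What is shaped like the part that bears collar_pad_top but blue or pink is not meant.

How it is judged:
By the outcome, as a careful person would: the job done as asked, in the order asked, and still so for the second after the job is handed in, with the robot touching nothing.
It also fails if it takes over 136 s, if anything falls off the work surface, if the arm or the gripper's body presses on something with over 40 N, if the wrist force passes 120 N, or if a joint passes its speed limit or range.

## Robot

A 6-joint arm with a two-finger parallel gripper is mounted at the origin on the work surface. World frame = base frame: x ahead of the robot, y to its left, z up, the work surface at z = 0. Lengths are in mm, angles in rad, forces in N, time in s.
With the tool pointing down it reaches from about 275 to 750 mm from the base axis. Payload 10.2 kg.
Tool frame: the origin (TCP) lies between the finger pads; the fingertips stand 25 mm ahead of it and the grasp point (between the pads) lies 6 mm ahead of it; y points along the fingers, z is the direction in which the jaws open and shut, and the axes are right-handed (so a half turn about y gives the same grasp; the last joint's range is limited). The gripper opens to 85 mm and grips with 20 to 120 N. Pads are 22 mm wide; open, the fingers measure 114 mm over their backs; the gripper's body (76 mm by 85 mm) begins 54 mm behind the grasp point. The pads swing forward as they close: fully open they stand 13 mm farther back than shut.
Start: joints at [0.95, 0.313, 1.498, -0, 1.331, -0.223], TCP at [203.393, 484.007, 256.294] pointing down, gripper open.
Joint ranges: [-2.94, 2.94], [-0.97, 2.17], [0.19, 2.56], [-1.23, 4.37], [0.02, 3.11], [-2.88, 2.88]. Speed limits (rad/s): [2.39, 2.39, 3.01, 3.14, 3.14, 3.14].

## Interface

Orientations are given as a rotation vector (axis times angle).
In Python, from plant import manip, jaws, solve_ik, eyes, ticket gives the robot as it stands. Calls block until the motion is done:
- manip.move_ptp(position, orientation): joint-space move of the TCP to a pose.
- manip.movel(position, frame=None, v=150, contact_N=None): straight line of the TCP; frame=None keeps the orientation; v is the mean speed in mm/s. With contact_N (N) it stops when the force on the tool has changed by that much, and returns True; else False.
- manip.movej(angles): joint-space move.
- jaws.ungrasp() and jaws.gripper_close(): open the fingers fully, or close them until they stop; the grip force is fixed at half the most.
- manip.pause(seconds).
- solve_ik(position, orientation): joint angles nearest the present ones, or None.
- manip.state(): the state.
- eyes.get_image(name): name is "scene" or "top"; returns the picture (420x560x3 uint8, blue, green, red); there is no depth.
- eyes.camera_info(name): a dict with "fov_y" (degrees; the focal length in pixels is half the picture's height over the tangent of half this angle, whatever the lens; pixels are square), "cx", "cy" (the principal point, pixels), "extrinsics" (4x4, takes a point from camera to world coordinates). Camera axes: x right, y down, z forward; pixel columns grow to the right and rows downward; lengths in mm; the calibration is good to about 2 mm. A picture is of the moment at which its call begins. camera_info takes no time and is no camera call.
A pose or a line that the arm cannot do raises manip.PlanningError and nothing moves.
- ticket.finish_job(): hands the job in, once; it reports no verdict.
The state is a dict: "time_s": time; "joint_positions": joint angles; "qvel": joint speeds; "joint_efforts": joint torques, N m; "ee_pos": TCP position; "tcp_rot": TCP orientation; "ft_force": force on the tool from outside, world axes, zero at the start; "ft_torque": the same for the moment, N m; "opening": finger opening in mm.
Only numpy, scipy, OpenCV 4.12 (cv2) and the standard library are available. Lean on these libraries where they do the work, as an engineer would, in place of code of your own. Each camera call takes 0.05 s, during which the arm holds its last target.

## Working session

There is one attempt and no reset: what is moved stays moved. The work goes in short steps, each a Python script; the robot and the scene stay as the last script left them, time stands still between calls to the robot, and variables do not carry over. Pictures are saved under pics/ and viewed, and the job is handed in when it is done.

```bash
ls; mkdir -p pics; python3 - <<'E'
from plant import manip, jaws, solve_ik, eyes, ticket
import cv2, numpy as np
np.set_printoptions(precision=4,suppress=True)
for n in("scene","top"):
    im=eyes.get_image(n); cv2.imwrite(f"pics/{n}0.png",im)
    print(n,eyes.camera_info(n))
print(manip.state())
E
```

```text
pics
scene {'fov_y': 51.93725779813608, 'cx': 287.038570895138, 'cy': 213.74919487207202, 'extrinsics': array([[  -0.6473,    0.5477,   -0.5301, 1172.7831],
       [   0.7621,    0.4557,   -0.4599,  547.0399],
       [  -0.0103,   -0.7017,   -0.7124,  926.5309],
       [   0.    ,    0.    ,    0.    ,    1.    ]])}
top {'fov_y': 54.13366038614417, 'cx': 280.43462168081425, 'cy': 215.76648993536583, 'extrinsics': array([[   0.0055,   -0.9928,    0.1199,  390.1736],
       [  -0.9999,   -0.0045,    0.009 ,  -10.6583],
       [  -0.0084,   -0.1199,   -0.9927, 1237.5872],
       [   0.    ,    0.    ,    0.    ,    1.    ]])}
{'time_s': 0.1, 'joint_positions': array([ 0.9496,  0.3134,  1.4983,  0.    ,  1.331 , -0.2234]), 'qvel': array([ 0.0001, -0.0021, -0.0025, -0.0017,  0.0008, -0.0006]), 'joint_efforts': array([  0.0034, -41.2895, -26.0142,  -0.0001,   0.003 ,   0.0001]), 'ee_pos': array([203.2627, 483.8359, 255.7889]), 'tcp_rot': array([-1.5493,  0.3125, -0.3117]), 'ft_force': array([-0.6278,  0.4422, -0.1865]), 'ft_torque': array([-0.0116,  0.0191,  0.0367]), 'opening': 85.32025502973036}
```

View pics/top0.png

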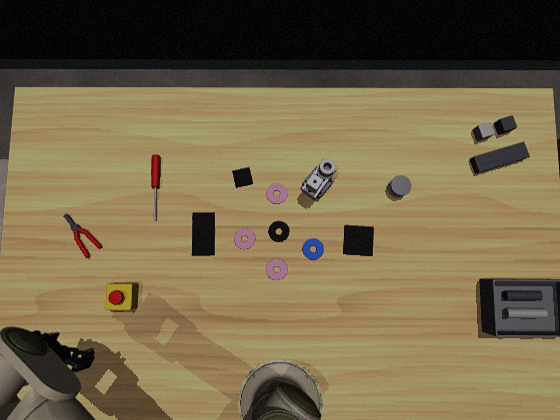

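View pics/scene0.png

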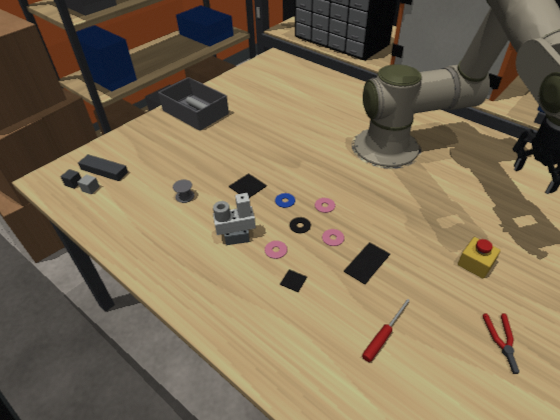

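```bash
python3 - <<'E'
import cv2
im=cv2.imread("pics/top0.png")
cv2.imwrite("pics/tc.png",cv2.resize(im[150:210,290:350],None,fx=9,fy=9,interpolation=cv2.INTER_CUBIC))
cv2.imwrite("pics/tp.png",cv2.resize(im[155:285,185:385],None,fx=4,fy=4,interpolation=cv2.INTER_CUBIC))
im=cv2.imread("pics/scene0.png")
cv2.imwrite("pics/sc.png",cv2.resize(im[185:250,200:270],None,fx=9,fy=9,interpolation=cv2.INTER_CUBIC))
E
```

```text
(no output)
```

View pics/tc.png

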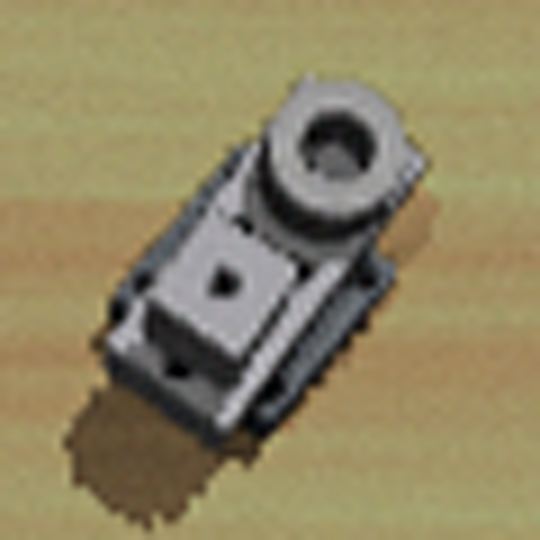

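View pics/tp.png

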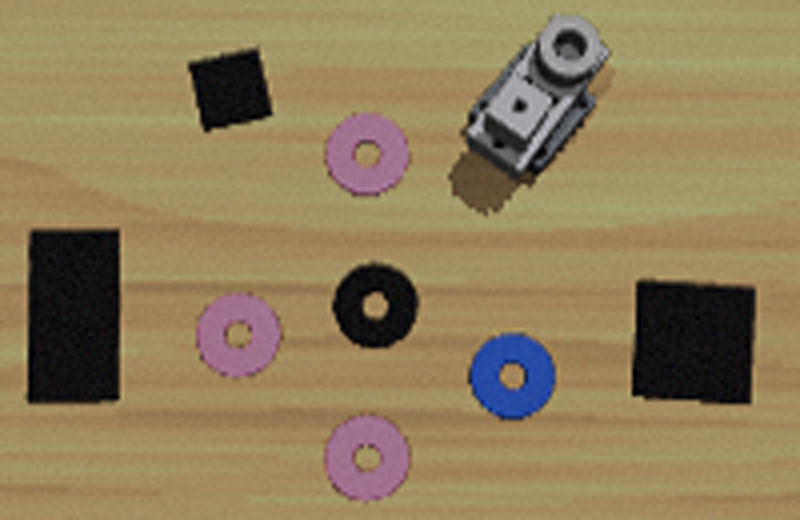

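View pics/sc.png

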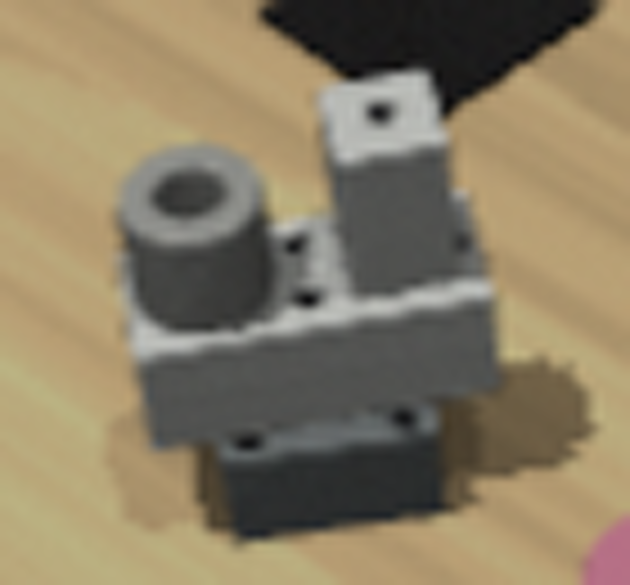

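```bash
cat > h.py <<'E'
import numpy as np, cv2
from plant import manip, jaws, solve_ik, eyes, ticket
np.set_printoptions(precision=3,suppress=True)
C={}
for n in("scene","top"):
    c=eyes.camera_info(n); C[n]=(210/np.tan(np.radians(c["fov_y"]/2)),c["cx"],c["cy"],np.array(c["extrinsics"]))
def w(n,px,z):
    f,cx,cy,E=C[n]; px=np.atleast_2d(px).astype(float)
    d=np.c_[(px-[cx,cy])/f,np.ones(len(px))]@E[:3,:3].T
    return (E[:3,3]+d*((z-E[2,3])/d[:,2:]))[:,:2]
def crop(p,off,s): return (np.array(p,float)+.5)/s-.5+np.array(off)
def pads(n,im):
    m=(im.max(2)<45).astype(np.uint8)
    cnt,_,s,c=cv2.connectedComponentsWithStats(m)
    out=[]
    for i in range(1,cnt):
        if not 100<s[i,4]<2500: continue
        ct=cv2.findContours((c==i).astype(np.uint8),cv2.RETR_EXTERNAL,cv2.CHAIN_APPROX_NONE)[0][0][:,0]
        W=w(n,ct,5.); cc=w(n,c[i:i+1],5)[0]
        r=cv2.minAreaRect(W.astype(np.float32))
        if W[:,0].min()<200 or W[:,0].max()>700 or abs(W[:,1]).max()>350: continue
        out.append((n,c[i],"centroid",cc,"rect",np.array(r[0]),np.array(r[1]),r[2]))
    return out
E
python3 - <<'E'
from h import *
for n in C:
    for o in pads(n,cv2.imread(f"pics/{n}0.png")): print(*o)
T=lambda p:crop(p,(290,150),9); S=lambda p:crop(p,(200,185),9)
print("posthole",w("top",T((223,283)),144),w("scene",S((380,112)),144))
print("postcorn",w("top",[T(p) for p in((147,302),(225,208),(300,265),(240,362))],144),w("scene",[S(p) for p in((320,98),(432,72),(448,145),(335,165))],144))
print("collar",w("top",T((338,147)),124),w("scene",S((192,196)),124))
print("bar top fl fr br",w("scene",[S(p) for p in((135,357),(495,292),(468,195))],84),w("top",[T(p) for p in((108,342),(220,432),(428,158))],84))
print("sq top/bot",w("scene",[S(p) for p in((225,457),(440,425))],40),w("scene",[S(p) for p in((240,542),(443,508))],0),w("top",[T(p) for p in((115,300),(262,425),(397,267))],40))
E
```

```text
Traceback (most recent call last):
  File "h.py", line 18, in pads
    ct=cv2.findContours((c==i).astype(np.uint8),cv2.RETR_EXTERNAL,cv2.CHAIN_APPROX_NONE)[0][0][:,0]
       ~~~~~~~~~~~~~~~~~~~~~~~~~~~~~~~~~~~~~~~~~~~~~~~~~~~~~~~~~~~~~~~~~~~~~~~~~~~~~~~~~~~~^^^
IndexError: tuple index out of range
```

Return order is (n, labels, stats, centroids).

```bash
sed -i 's/cnt,_,s,c=cv2/cnt,L,s,c=cv2/; s/(c==i)/(L==i)/' h.py
python3 - <<'E'
from h import *
for n in C:
    for o in pads(n,cv2.imread(f"pics/{n}0.png")): print(*o)
T=lambda p:crop(p,(290,150),9); S=lambda p:crop(p,(200,185),9)
print("posthole",w("top",T((223,283)),144),w("scene",S((380,112)),144))
print("postcorn",w("top",[T(p) for p in((147,302),(225,208),(300,265),(240,362))],144),w("scene",[S(p) for p in((320,98),(432,72),(448,145),(335,165))],144))
print("collar",w("top",T((338,147)),124),w("scene",S((192,196)),124))
print("bar top fl fr br",w("scene",[S(p) for p in((135,357),(495,292),(468,195))],84),w("top",[T(p) for p in((108,342),(220,432),(428,158))],84))
print("sq top/bot",w("scene",[S(p) for p in((225,457),(440,425))],40),w("scene",[S(p) for p in((240,542),(443,508))],0),w("top",[T(p) for p in((115,300),(262,425),(397,267))],40))
E
```

```text
scene [247.633 185.464] centroid [ 470.92  -227.677] rect [ 473.13 -227.44] [86.028 84.587] 85.99268341064453
scene [299.768 225.029] centroid [498.627  10.751] rect [498.625   9.895] [56.029 55.885] 39.77102279663086
scene [366.531 262.916] centroid [491.864 236.819] rect [489.488 236.073] [127.117  65.398] 0.8832013010978699
scene [293.028 280.604] centroid [663.287 122.229] rect [663.015 121.861] [51.314 50.825] 13.497852325439453
top [242.22  177.206] centroid [657.303 118.09 ] rect [657.57  118.086] [52.593 52.702] 12.184237480163574
top [202.977 233.523] centroid [484.155 233.441] rect [483.737 233.53 ] [126.668  66.644] 1.4284396171569824
top [278.392 231.328] centroid [491.876   6.443] rect [491.461   6.121] [59.689 59.615] 45.36448669433594
top [357.854 240.313] centroid [ 466.04  -231.708] rect [ 466.325 -231.729] [87.171 85.507] 86.26190948486328
posthole [[617.438 -91.922]] [[619.841 -90.794]]
postcorn [[ 611.54   -69.07 ]
 [ 640.448  -92.625]
 [ 623.036 -115.094]
 [ 593.346  -96.912]] [[ 626.882 -108.735]
 [ 597.493  -91.102]
 [ 617.187  -65.577]
 [ 644.296  -85.04 ]]
collar [[ 664.286 -128.932]] [[ 667.264 -124.424]]
bar top fl fr br [[ 700.506 -120.91 ]
 [ 612.039  -56.845]
 [ 586.849  -92.165]] [[ 610.756  -59.906]
 [ 582.04   -95.225]
 [ 670.651 -161.776]]
sq top/bot [[ 686.979 -103.573]
 [ 635.236  -62.117]] [[ 686.888 -103.438]
 [ 635.89   -64.284]] [[ 633.222  -64.097]
 [ 591.738 -112.216]
 [ 644.629 -156.939]]
```

```bash
cat >> h.py <<'E'
from scipy.spatial.transform import Rotation as R
def down(a):
    """jaw direction at angle a in the world xy plane, tool down"""
    z=np.array([np.cos(a),np.sin(a),0]); y=np.array([0,0,-1.]); x=np.cross(y,z)
    return R.from_matrix(np.c_[x,y,z]).as_rotvec()
def shot(n,name,box=None,s=1):
    im=eyes.get_image(n); cv2.imwrite(f"pics/{name}_full.png",im)
    if box: x0,y0,x1,y1=box; im=im[y0:y1,x0:x1]
    cv2.imwrite(f"pics/{name}.png",cv2.resize(im,None,fx=s,fy=s,interpolation=cv2.INTER_CUBIC))
def st():
    s=manip.state(); print("t",s["time_s"],"p",s["ee_pos"],"rv",s["tcp_rot"],"op",round(s["opening"],2),"F",s["ft_force"],"q",s["joint_positions"])
E
python3 - <<'E'
from h import *
st()
a0=np.pi/2-0.63
for a in (a0,a0+np.pi,a0-np.pi):
    for p in((560,60,60),(617,-92,130),(665,-128,120),(640,-110,75)): print(a,solve_ik(np.array(p,float),down(a)))
jaws.gripper_close()
manip.move_ptp([560,60,120],down(np.pi/2))
manip.movel([560,60,60])
st()
shot("scene","cal_s",(230,120,390,280),5); shot("top","cal_t",(200,150,340,270),5)
E
```

```text
t 0.1 p [203.263 483.836 255.789] rv [-1.549  0.313 -0.312] op 85.32 F [-0.628  0.442 -0.187] q [ 0.95   0.313  1.498  0.     1.331 -0.223]
0.9407963267948966 [-0.101  0.62   1.589 -0.     0.932 -1.042]
0.9407963267948966 [-0.336  0.642  1.334 -0.     1.166 -1.276]
0.9407963267948966 [-0.363  0.766  1.138 -0.     1.237 -1.304]
0.9407963267948966 [-0.35   0.759  1.281 -0.     1.102 -1.291]
4.08238898038469 [-0.101  0.62   1.589 -0.     0.932  2.1  ]
4.08238898038469 [-0.336  0.642  1.334 -0.     1.166  1.865]
4.08238898038469 [-0.363  0.766  1.138 -0.     1.237  1.838]
4.08238898038469 [-0.35   0.759  1.281 -0.     1.102  1.851]
-2.2007963267948965 [-0.101  0.62   1.589 -0.     0.932  2.1  ]
-2.2007963267948965 [-0.336  0.642  1.334 -0.     1.166  1.865]
-2.2007963267948965 [-0.363  0.766  1.138  0.     1.237  1.838]
-2.2007963267948965 [-0.35   0.759  1.281 -0.     1.102  1.851]
t 3.4667 p [560.374  60.251  60.652] rv [-1.571 -0.001 -0.   ] op 0.33 F [ 0.328 -0.319  1.073] q [-0.101  0.62   1.588  0.     0.933 -1.672]
```

View pics/cal_s.png

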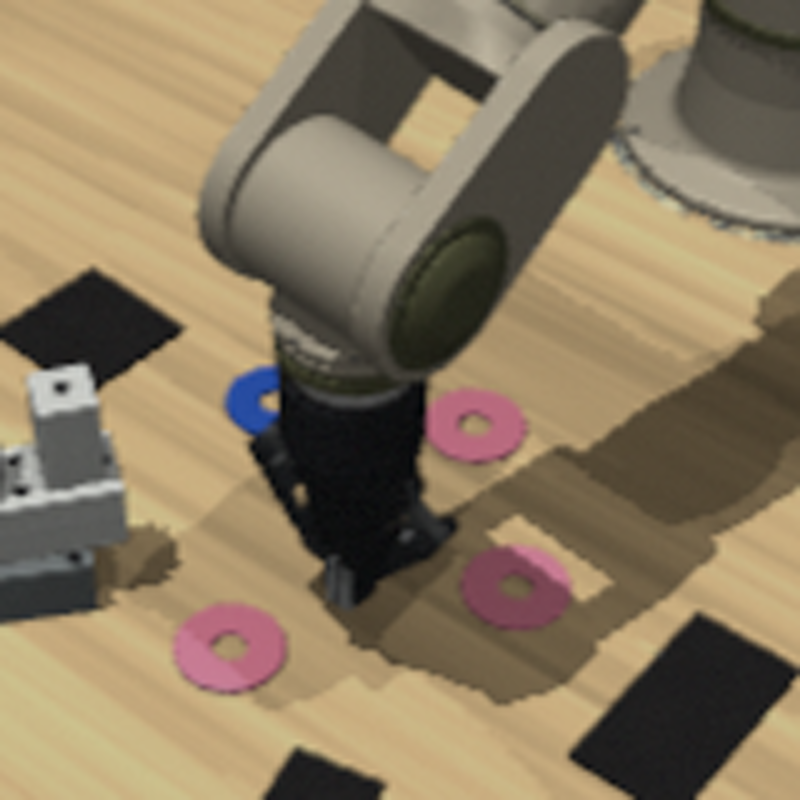

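View pics/cal_t.png

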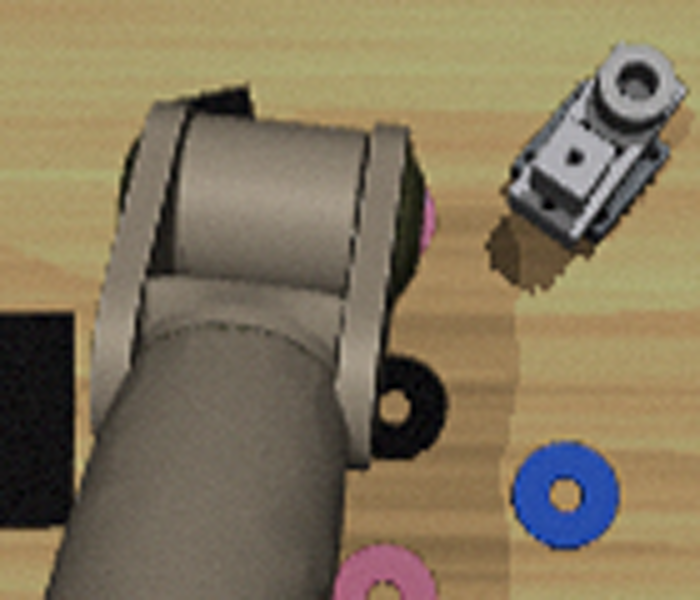

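```bash
cat >> h.py <<'E'
def proj(n,P):
    f,cx,cy,E=C[n]; P=np.atleast_2d(P).astype(float); c=(P-E[:3,3])@E[:3,:3]
    return c[:,:2]/c[:,2:]*f+[cx,cy]
E
python3 - <<'E'
from h import *
q=proj("scene",[[x,60.25,z] for z in (35.6,54) for x in(549.4,560.4,571.4)]); print((q-[230,120]+.5)*5-.5)
im=cv2.imread("pics/cal_s_full.png")[200:250,280:330]
im=cv2.convertScaleAbs(im,alpha=2,beta=20)
im=cv2.resize(im,None,fx=14,fy=12*0+14,interpolation=cv2.INTER_CUBIC)[:,:]
for k,p in enumerate(q):
    u=((p-[280,200]+.5)*14-.5).astype(int); cv2.circle(im,tuple(map(int,u)),3,(0,255,0) if k<3 else (0,0,255),-1)
cv2.imwrite("pics/cal_s2.png",im[:600])
E
```

```text
[[362.9   582.925]
 [350.299 594.456]
 [337.573 606.101]
 [363.395 560.506]
 [350.655 572.054]
 [337.788 583.718]]
```

View pics/cal_s2.png

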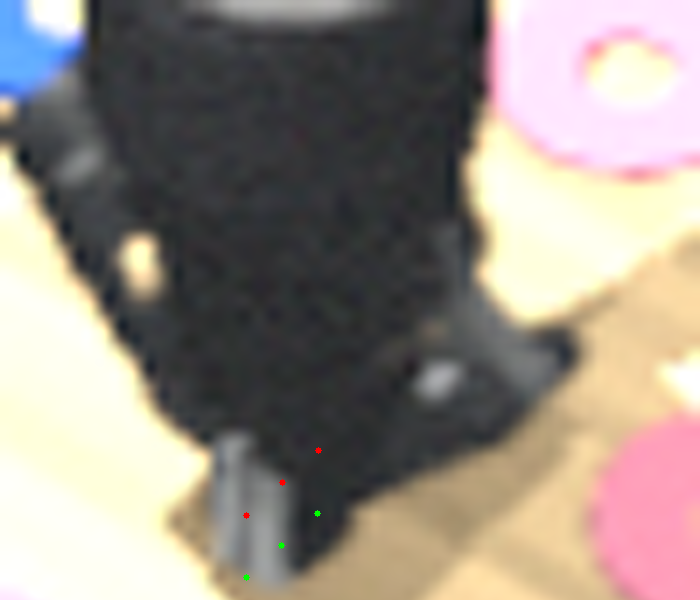

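```bash
python3 - <<'E'
from h import *
manip.movel([560,60,32],v=60)
print(manip.movel([560,60,12],v=15,contact_N=4)); st()
shot("scene","cal_s3",(275,215,325,265),12)
s=manip.state()["ee_pos"]
im=cv2.convertScaleAbs(cv2.imread("pics/cal_s3.png"),alpha=2,beta=20)
q=proj("scene",[[s[0]+d,s[1],0] for d in(-11,0,11)])
for p in q:
    u=((p-[275,215]+.5)*12-.5).astype(int); cv2.circle(im,tuple(map(int,u)),3,(0,255,0),-1)
cv2.imwrite("pics/cal_s3.png",im)
manip.movel([560,60,60],v=100)
print(proj("top",[[0,0,0],[0,90,0],[0,-90,0],[90,0,0]]),proj("scene",[[0,0,0],[0,90,0],[0,-90,0],[90,0,0]]))
im=cv2.imread("pics/cal_t_full.png"); cv2.imwrite("pics/b_t.png",cv2.resize(im[340:420,220:340],None,fx=6,fy=6))
E
```

```text
True
t 4.8417 p [560.023  60.005  25.054] rv [-1.571  0.     0.   ] op -0.06 F [-1.318 -0.751  6.248] q [-0.101  0.676  1.603 -0.     0.862 -1.672]
[[279.611 402.05 ]
 [248.341 401.783]
 [310.924 402.318]
 [279.789 369.579]] [[385.979 145.832]
 [408.547 155.801]
 [364.597 136.388]
 [372.247 157.958]]
```

View pics/cal_s3.png

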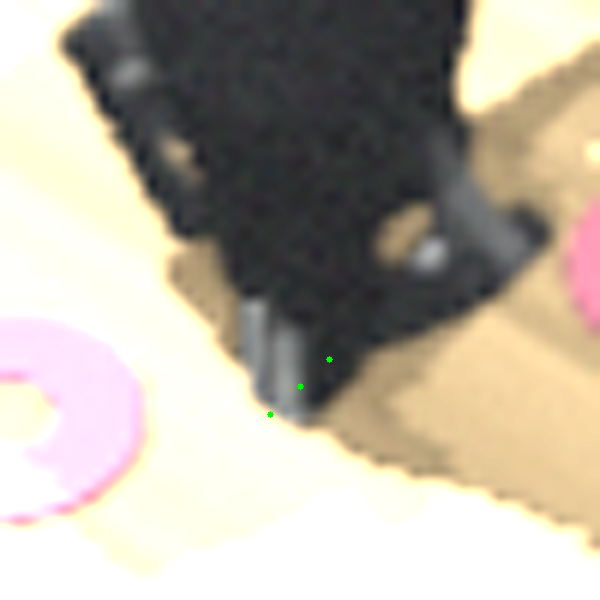

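View pics/b_t.png

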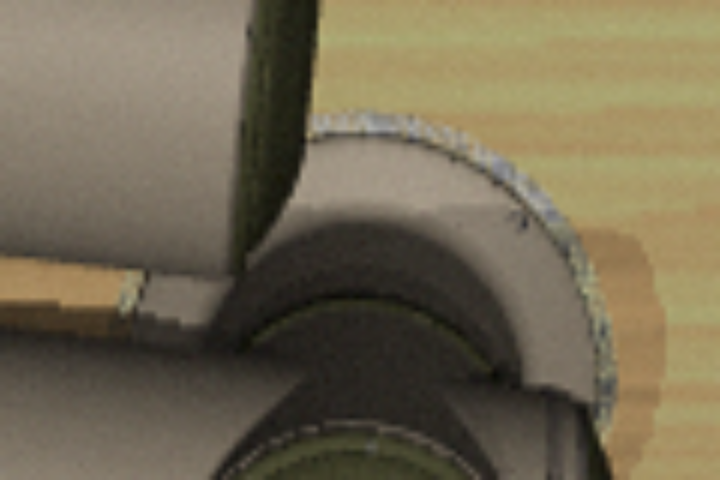

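```bash
python3 - <<'E'
from h import *
jaws.ungrasp()
a=np.pi/2-0.615
manip.movel([560,60,215],v=250)
manip.move_ptp([620.3,-90,215],down(a))
st()
manip.movel([620.3,-90,155],v=150)
shot("scene","pg",(180,120,290,250),6)
st()
E
```

```text
t 7.6333 p [619.867 -89.574 213.565] rv [-1.516  0.483 -0.479] op 85.32 F [0.072 0.294 0.539] q [-0.33   0.571  1.225  0.     1.348 -1.287]
t 8.2333 p [620.8   -89.611 156.39 ] rv [-1.517  0.479 -0.483] op 85.37 F [-0.918 -0.067  0.77 ] q [-0.33   0.621  1.297  0.     1.222 -1.287]
```

View pics/pg.png

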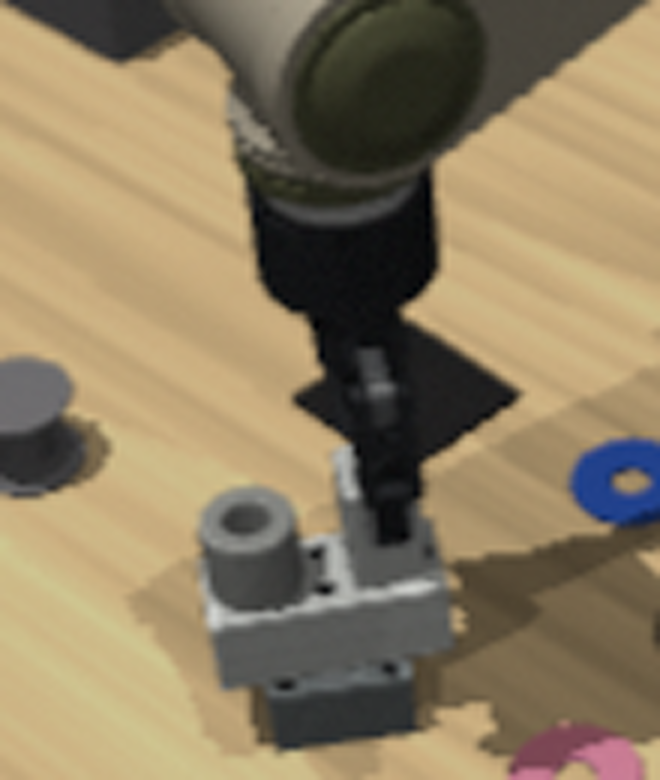

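```bash
python3 - <<'E'
from h import *
manip.movel([620.3,-90,116],v=100); manip.pause(.2)
f=manip.state()["ft_force"]; print(f)
jaws.gripper_close(); st()
manip.movel([620.3,-90,135],v=60)
manip.movel([620.3,-90,260],v=200)
shot("scene","pl",(180,60,330,260),4); st()
E
```

```text
[-0.069  0.043 -0.078]
t 9.5 p [620.395 -90.07  116.23 ] rv [-1.517  0.481 -0.482] op 33.39 F [-0.459  0.485  1.15 ] q [-0.331  0.664  1.335 -0.     1.142 -1.287]
t 10.7917 p [619.806 -89.844 258.087] rv [-1.517  0.484 -0.479] op 33.09 F [-0.812 -0.011 -2.397] q [-0.331  0.543  1.154 -0.     1.448 -1.287]
```

View pics/pl.png

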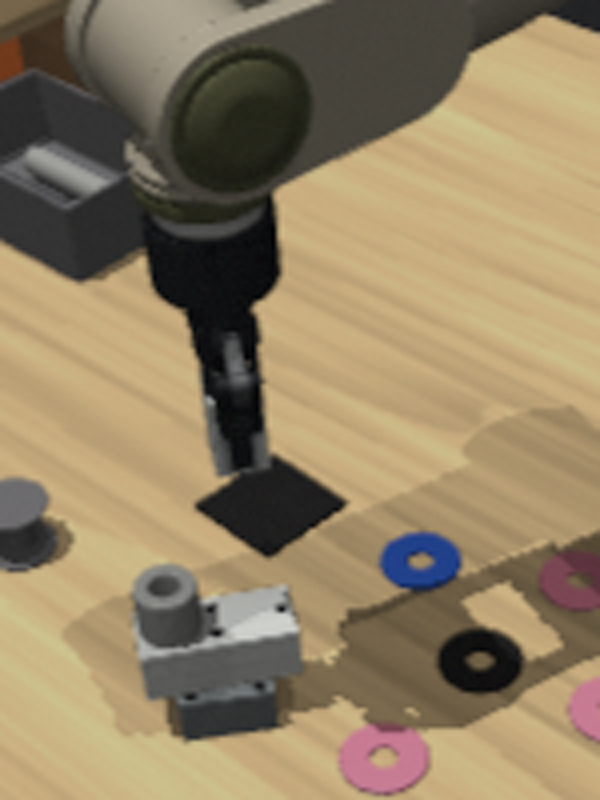

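```bash
python3 - <<'E'
from h import *
manip.move_ptp([663,122,180],down(.222)); 
manip.movel([663,122,55],v=150); manip.pause(.2)
shot("scene","pp",(255,220,335,310),8); st()
E
```

```text
t 13.025 p [663.254 122.003  55.683] rv [-1.305  1.043 -1.045] op 33.43 F [-0.649 -0.742 -2.399] q [ 0.009  0.833  1.196 -0.     1.112 -0.213]
```

View pics/pp.png

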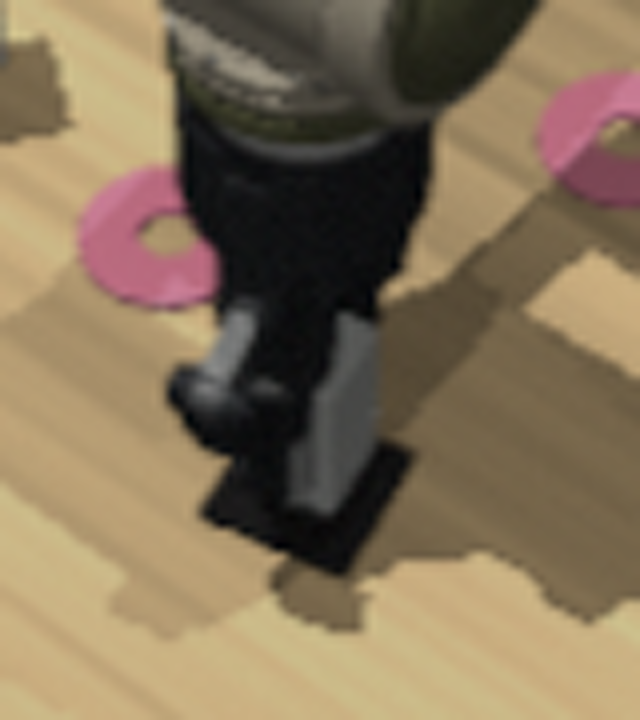

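```bash
cat >> h.py <<'E'
def draw(full,out,box,s,items):
    """items: (cx,cy,hx,hy,yaw,z,color)"""
    x0,y0,x1,y1=box; im=cv2.resize(cv2.imread(f"pics/{full}_full.png")[y0:y1,x0:x1],None,fx=s,fy=s,interpolation=cv2.INTER_CUBIC)
    im=cv2.convertScaleAbs(im,alpha=1.6,beta=15)
    for cx,cy,hx,hy,yaw,z,col in items:
        if hy is None:
            t=np.linspace(0,6.28,40); P=np.c_[cx+hx*np.cos(t),cy+hx*np.sin(t)]
        else:
            r=np.array([[np.cos(yaw),-np.sin(yaw)],[np.sin(yaw),np.cos(yaw)]]); P=np.array([[hx,hy],[-hx,hy],[-hx,-hy],[hx,-hy]])@r.T+[cx,cy]
        q=(proj(CAM,np.c_[P,np.full(len(P),z)])-[x0,y0]+.5)*s-.5
        cv2.polylines(im,[np.round(q).astype(np.int32)],True,col,1,cv2.LINE_AA)
    cv2.imwrite(f"pics/{out}.png",im)
CAM="scene"
E
python3 - <<'E'
from h import *
draw("pp","pp2",(255,220,335,310),8,[(663,122,27,27,.222,5,(0,255,0)),(663.2,122,17,17,.222,23.7,(0,0,255))])
E
```

```text
(no output)
```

View pics/pp2.png

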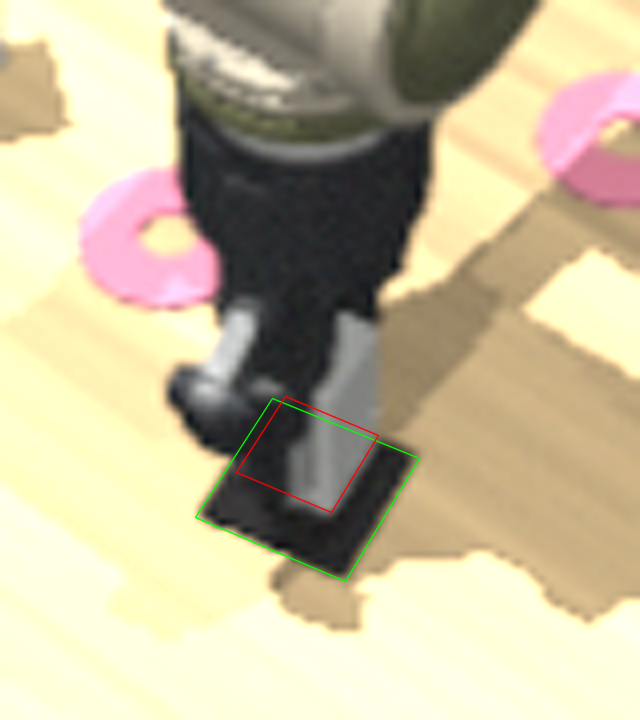

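```bash
python3 - <<'E'
from h import *
manip.movel([662.3,121.5,41],v=60)
print(manip.movel([662.3,121.5,33],v=12,contact_N=4)); st()
jaws.ungrasp(); manip.pause(.3)
p=manip.state()["ee_pos"]
manip.movel([662.3,121.5,110],v=120)
manip.movel([662.3,121.5,180],v=250)
manip.move_ptp([600,-20,230],down(np.pi/2-.63))
shot("scene","p3",(180,170,340,310),5); shot("top","p3t",(225,150,355,250),6); st()
E
```

```text
True
t 13.8417 p [662.476 121.508  37.22 ] rv [-1.306  1.044 -1.044] op 33.02 F [0.217 0.864 4.178] q [ 0.008  0.855  1.207 -0.     1.079 -0.214]
t 16.9083 p [600.056 -19.222 229.057] rv [-1.514  0.494 -0.492] op 85.19 F [0.602 0.693 0.275] q [-0.227  0.501  1.296  0.     1.347 -1.168]
```

View pics/p3.png

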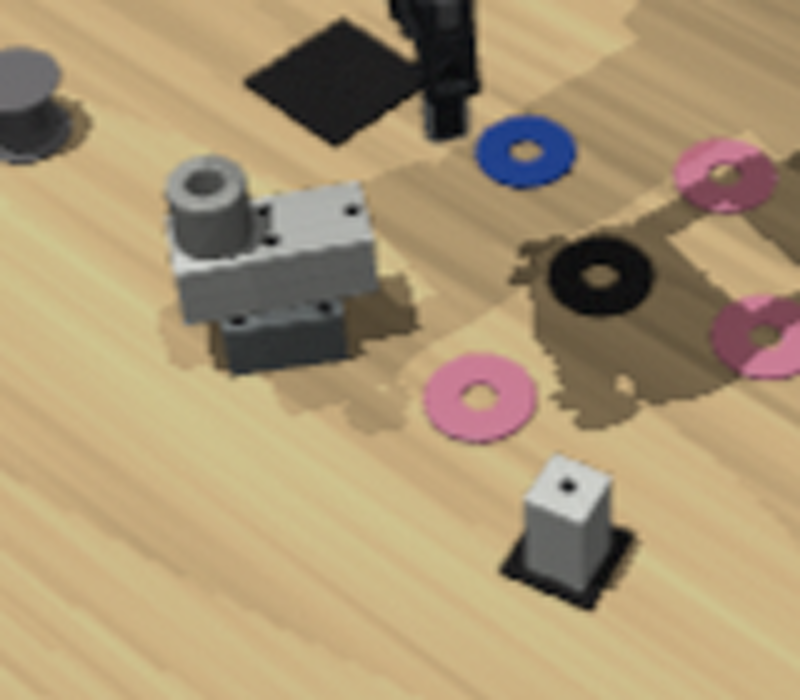

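View pics/p3t.png

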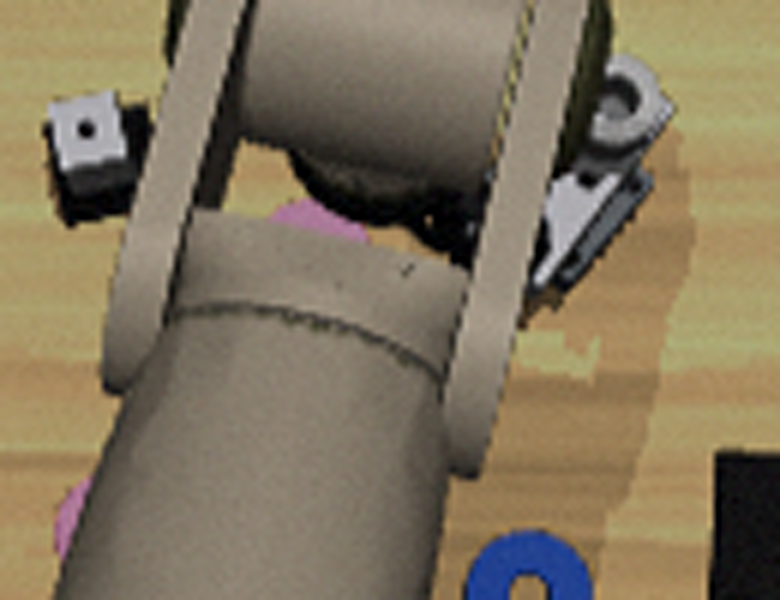

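```bash
python3 - <<'E'
from h import *
print("post hole", w("top",crop((88,130),(225,150),6),65), w("scene",crop((568,486),(180,170),5),65))
print("bar holes sc",w("scene",[crop(p,(180,170),5) for p in((264,211),(270,240),(352,210))],84))
B=(190,195,270,250)
# candidates
yaw=-.632
c=(667,-125); b=np.array((667,-125))-30*np.array([np.cos(yaw),np.sin(yaw)]); print(b)
draw("p3","p3d",B,9,[(b[0],b[1],55,24,yaw,84,(0,255,0)),(c[0],c[1],22,None,0,124,(0,0,255)),(c[0],c[1],22,None,0,84,(255,0,0)),(b[0],b[1],34,34,yaw,40,(0,255,255)),(b[0],b[1],34,34,yaw,0,(0,255,255))])
E
```

```text
post hole [[661.954 120.782]] [[663.881 123.318]]
bar holes sc [[ 636.641 -117.666]
 [ 650.254  -99.204]
 [ 604.969  -80.807]]
[ 642.795 -107.277]
```

View pics/p3d.png

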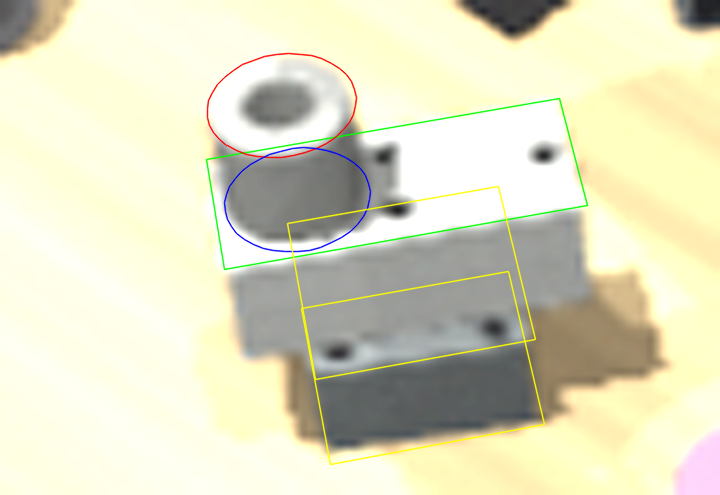

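```bash
python3 - <<'E'
from h import *
im=cv2.imread("pics/p3_full.png")[255:298,272:314]
a=cv2.resize(cv2.convertScaleAbs(im,alpha=2,beta=0),None,fx=13,fy=13,interpolation=cv2.INTER_CUBIC)
im=cv2.imread("pics/p3t_full.png")[160:193,228:254]
b=cv2.resize(cv2.convertScaleAbs(im,alpha=2,beta=0),None,fx=15,fy=15,interpolation=cv2.INTER_CUBIC)
cv2.imwrite("pics/za.png",a);cv2.imwrite("pics/zb.png",b)
E
```

```text
(no output)
```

View pics/za.png

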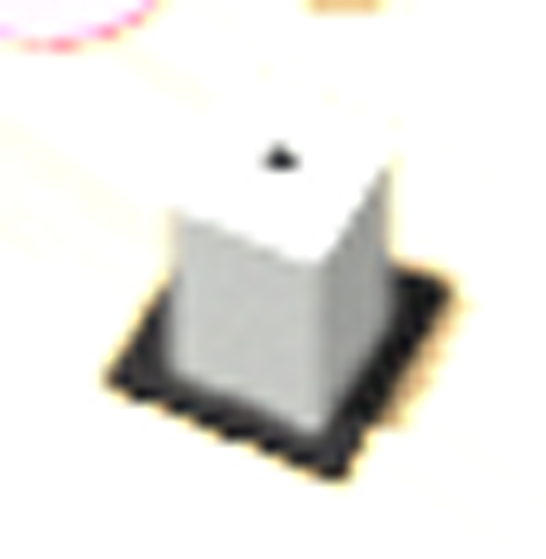

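View pics/zb.png

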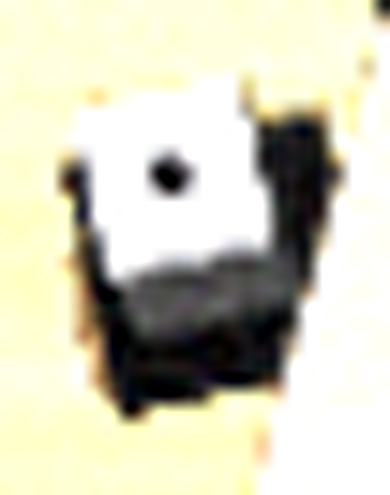

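```bash
python3 - <<'E'
from h import *
A=lambda p:crop(p,(272,255),13); Bt=lambda p:crop(p,(228,160),15)
q=w("scene",[A(p) for p in((170,370),(315,432),(105,378),(338,482),(458,285))],5)
print(q, "pad c",(q[2]+q[4])/2)
t=w("top",[Bt(p) for p in((65,175),(125,418))],5); print("top pad left corners",t)
t2=w("top",[Bt(p) for p in((133,338),(295,300))],5); print("post bottom near edge top",t2)
r=np.array([[np.cos(.222),-np.sin(.222)],[np.sin(.222),np.cos(.222)]])
print("in pad frame: scene",(q-q[3])@r," top",(np.r_[t,t2]-t[1])@r)
E
```

```text
[[683.078 110.352]
 [675.976 141.945]
 [692.849 101.683]
 [682.154 152.883]
 [630.001 141.402]] pad c [661.425 121.543]
top pad left corners [[675.936 150.156]
 [625.562 136.952]]
post bottom near edge top [[642.113 135.628]
 [650.114 102.739]]
in pad frame: scene [[ -8.462 -41.69 ]
 [ -8.434  -9.309]
 [ -0.841 -52.298]
 [  0.      0.   ]
 [-53.4     0.284]]  top [[ 52.045   1.789]
 [  0.      0.   ]
 [ 15.853  -4.936]
 [ 16.416 -38.78 ]]
```

```bash
cat >> h.py <<'E'
from scipy.optimize import least_squares
def cent(n,x,y,yaw,hx,hy,z0,z1):
    if hy is None:
        t=np.linspace(0,2*np.pi,60); P=np.c_[x+hx*np.cos(t),y+hx*np.sin(t)]
    else:
        r=np.array([[np.cos(yaw),-np.sin(yaw)],[np.sin(yaw),np.cos(yaw)]]); P=np.array([[hx,hy],[-hx,hy],[-hx,-hy],[hx,-hy]])@r.T+[x,y]
    q=np.r_[proj(n,np.c_[P,np.full(len(P),z0)]),proj(n,np.c_[P,np.full(len(P),z1)])].astype(np.float32)
    h=cv2.convexHull(q); m=cv2.moments(h); return np.array([m["m10"]/m["m00"],m["m01"]/m["m00"]])
E
python3 - <<'E'
from h import *
D={"post":(27,27,.222,(293.028,280.604),(242.22,177.206)),"collar":(32,None,0,(299.768,225.029),(278.392,231.328)),
"bar":(65,34,.02,(366.531,262.916),(202.977,233.523)),"sq":(44,44,-.068,(247.633,185.464),(357.854,240.313))}
for k,(hx,hy,yaw,s,t) in D.items():
    for n,o in(("scene",s),("top",t)):
        r=least_squares(lambda p:cent(n,p[0],p[1],yaw,hx,hy,0,5)-o,[500,0]); print(k,n,r.x)
    yaw0=.0
E
```

```text
post scene [632.813   0.   ]
post top [625.   0.]
collar scene [494.141   0.   ]
collar top [492.107   0.   ]
bar scene [375.   0.]
bar top [500.   0.]
sq scene [500.   0.]
sq top [466.797   0.   ]
```

```bash
cat >> h.py <<'E'
def fitc(n,o,yaw,hx,hy,z0,z1):
    p=np.array([550.,0.])
    for _ in range(8):
        c=cent(n,*p,yaw,hx,hy,z0,z1); J=np.c_[cent(n,p[0]+5,p[1],yaw,hx,hy,z0,z1)-c,cent(n,p[0],p[1]+5,yaw,hx,hy,z0,z1)-c]/5
        p=p+np.linalg.solve(J,np.array(o)-c)
    return p
E
python3 - <<'E'
from h import *
D={"post":(27,27,.222,(293.028,280.604),(242.22,177.206)),"collar":(32,None,0,(299.768,225.029),(278.392,231.328)),
"bar":(65,34,.02,(366.531,262.916),(202.977,233.523)),"sq":(44,44,-.068,(247.633,185.464),(357.854,240.313))}
for k,(hx,hy,yaw,s,t) in D.items():
    for n,o in(("scene",s),("top",t)): print(k,n,fitc(n,o,yaw,hx,hy,0,5))
E
```

```text
post scene [661.451 120.735]
post top [657.898 118.294]
collar scene [496.391   8.941]
collar top [492.101   6.473]
bar scene [487.453 235.395]
bar top [484.766 233.882]
sq scene [ 468.08  -230.606]
sq top [ 466.366 -232.04 ]
```

```bash
python3 - <<'E'
from h import *
manip.move_ptp([662.4,121.5,150],down(.222))
manip.movel([662.4,121.5,38],v=150)
jaws.gripper_close()
manip.movel([662.4,121.5,46],v=40)
manip.movel([658.8,119.0,46],v=30)
manip.movel([658.8,119.0,41],v=60)
print(manip.movel([658.8,119.0,33],v=12,contact_N=4)); st()
jaws.ungrasp(); manip.pause(.2)
manip.movel([658.8,119.0,110],v=120)
manip.movel([658.8,119.0,180],v=250)
a=np.pi/2-.632
manip.move_ptp([665.2,-127.3,200],down(a))
shot("scene","p4",(180,170,340,310),5); shot("top","p4t",(225,150,355,250),6)
manip.movel([665.2,-127.3,111],v=120); manip.pause(.15)
jaws.gripper_close(); st()
manip.movel([665.2,-127.3,125],v=50)
manip.movel([665.2,-127.3,220],v=200)
shot("scene","c1",(180,100,300,250),5)
shot("top","c1t",(225,130,355,230),6); st()
E
```

```text
True
t 20.525 p [658.988 119.024  38.491] rv [-1.306  1.044 -1.044] op 33.48 F [-1.167  0.207  4.273] q [ 0.004  0.846  1.222 -0.     1.074 -0.218]
t 25.0917 p [ 665.347 -127.502  111.479] rv [-1.514  0.494 -0.496] op 43.3 F [-0.898 -0.75   3.785] q [-0.362  0.775  1.146 -0.     1.22  -1.3  ]
t 26.25 p [ 664.588 -127.093  217.628] rv [-1.513  0.498 -0.492] op 43.05 F [ 0.295  0.027 -3.554] q [-0.362  0.688  1.018  0.     1.439 -1.3  ]
```

View pics/p4t.png

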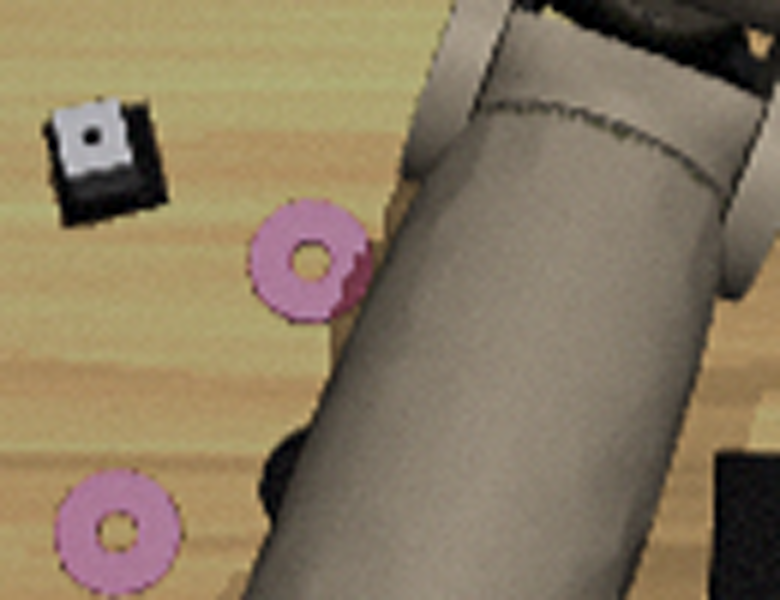

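View pics/c1.png

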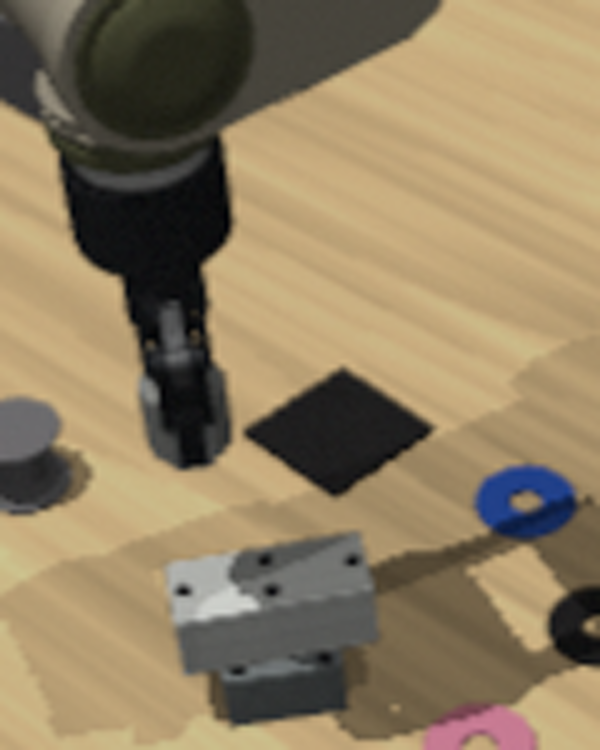

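View pics/p4.png

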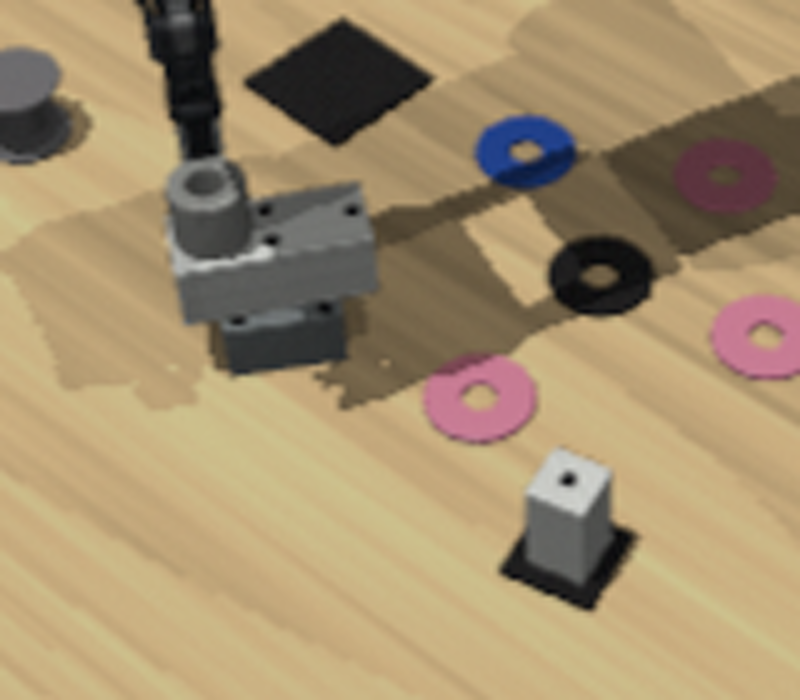

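```bash
cat > dd.py <<'E'
from h import *
import h
draw("c1","d1",(195,160,255,210),12,[(664.6,-127.1,22,None,0,190,(0,0,255)),(664.6,-127.1,22,None,0,230,(0,0,255))])
draw("p4","d2",(270,250,315,300),12,[(658.9,119,17,17,.222,5,(0,0,255)),(658.9,119,17,17,.222,65,(0,0,255)),(658.8,119,27,27,.222,5,(0,255,0))])
h.CAM="top"
draw("p4t","d3",(225,160,260,195),15,[(658.9,119,17,17,.222,5,(0,0,255)),(658.9,119,17,17,.222,65,(0,0,255)),(658.8,119,27,27,.222,5,(0,255,0))])
a=cv2.imread("pics/d2.png");b=cv2.imread("pics/d3.png");H=max(a.shape[0],b.shape[0])
pad=lambda i:np.vstack([i,np.zeros((H-i.shape[0],i.shape[1],3),np.uint8)])
o=np.hstack([pad(a),pad(b)]);print(o.shape); cv2.imwrite("pics/d23.png",o[:, :])
E
python3 dd.py
```

```text
(600, 1065, 3)
```

View pics/d1.png

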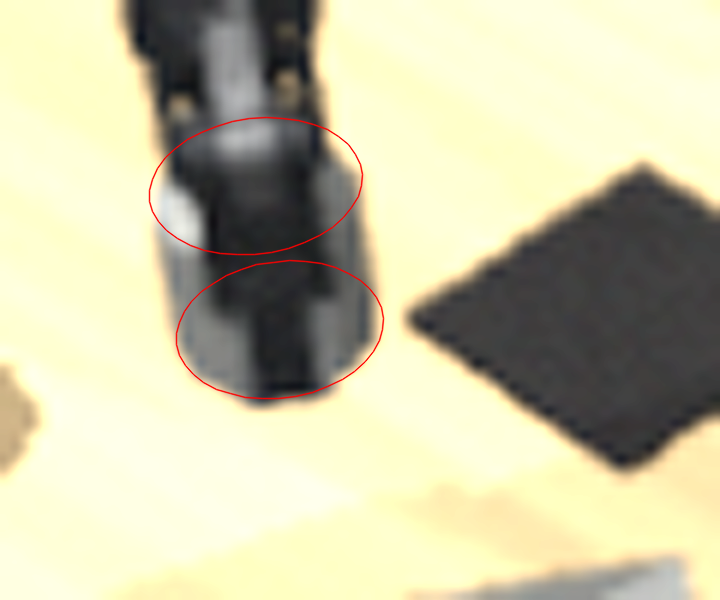

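View pics/d2.png

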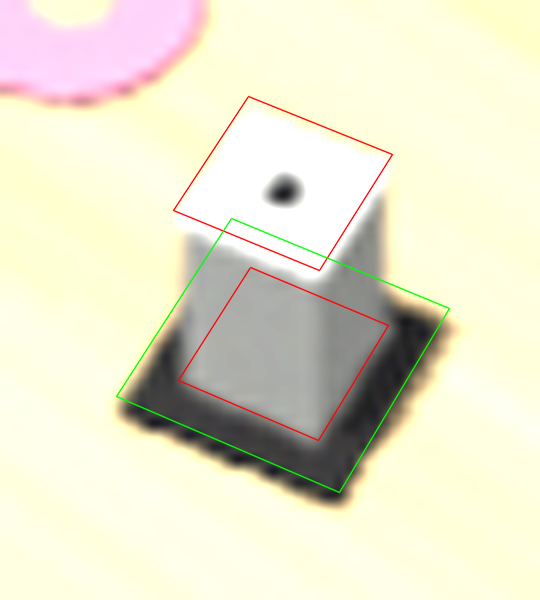

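View pics/d3.png

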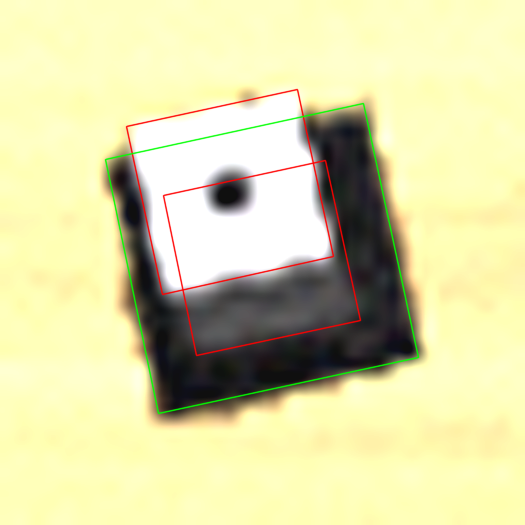

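```bash
python3 - <<'E'
from h import *
a=np.pi/2-.632
manip.move_ptp([492.4,7.8,150],down(a))
manip.movel([492.4,7.8,45],v=150); manip.pause(.2)
st(); shot("scene","c2",(260,180,340,260),9)
s=manip.state()["ee_pos"]
draw("c2","c2d",(270,195,330,245),12,[(493.3,7.1,32,None,0,5,(0,255,0)),(s[0]+1,s[1]-.7,22,None,0,s[2]-27.5,(0,0,255))])
manip.movel([492.4,7.8,36],v=60)
print(manip.movel([492.4,7.8,28],v=12,contact_N=4)); st()
E
```

```text
t 28.2167 p [492.857   7.703  45.744] rv [-1.513  0.494 -0.496] op 43.3 F [ 0.071 -0.462 -3.219] q [-0.223  0.526  1.815  0.     0.799 -1.161]
True
t 28.9833 p [492.519   7.765  32.478] rv [-1.513  0.495 -0.495] op 43.24 F [-1.088  0.152  4.933] q [-0.223  0.551  1.82   0.     0.77  -1.161]
```

View pics/c2d.png

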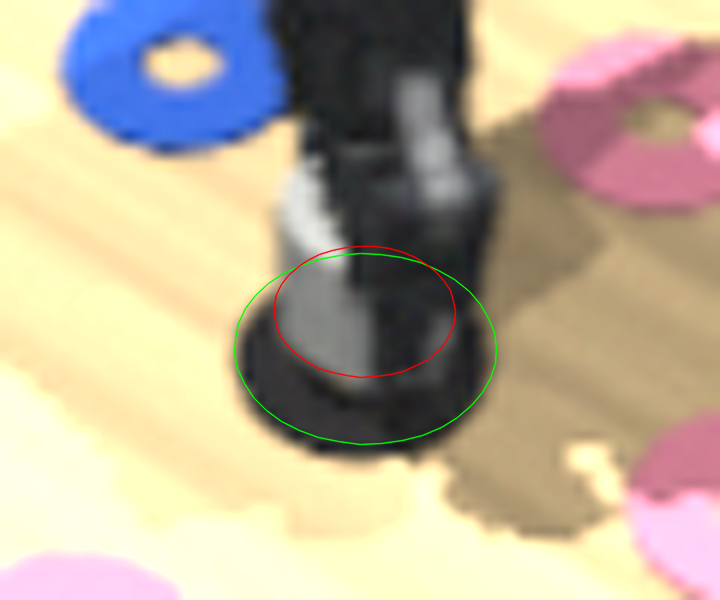

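```bash
python3 - <<'E'
from h import *
jaws.ungrasp(); manip.pause(.2)
manip.movel([492.4,7.8,100],v=120)
manip.movel([450,60,200],v=250)
shot("top","b0t",(280,140,350,210),9); shot("scene","b0",(190,190,290,260),8); st()
yaw=-.632
its=[(641.5,-109.8,55,24,yaw,84,(0,255,0)),(641.5,-109.8,34,34,yaw,40,(0,0,255)),(641.5,-109.8,34,34,yaw,0,(0,0,255))]
import h
draw("b0","b0d",(195,195,255,250),12,its)
h.CAM="top"; draw("b0t","b0td",(292,155,342,205),12,its); draw("b0t","b0tc",(250,205,310,255),12,[(493.3,7.1,32,None,0,5,(0,255,0)),(493.3,7.1,22,None,0,45,(0,0,255))])
E
```

```text
t 31.125 p [449.786  59.498 198.319] rv [-1.514  0.499 -0.492] op 85.24 F [-0.487 -0.51   0.709] q [-0.128  0.217  1.784  0.     1.145 -1.066]
```

View pics/b0d.png

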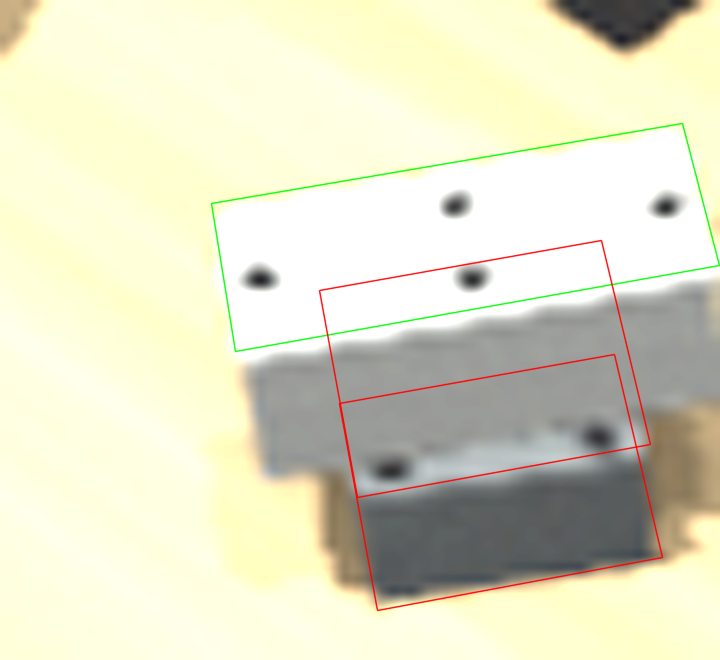

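View pics/b0td.png

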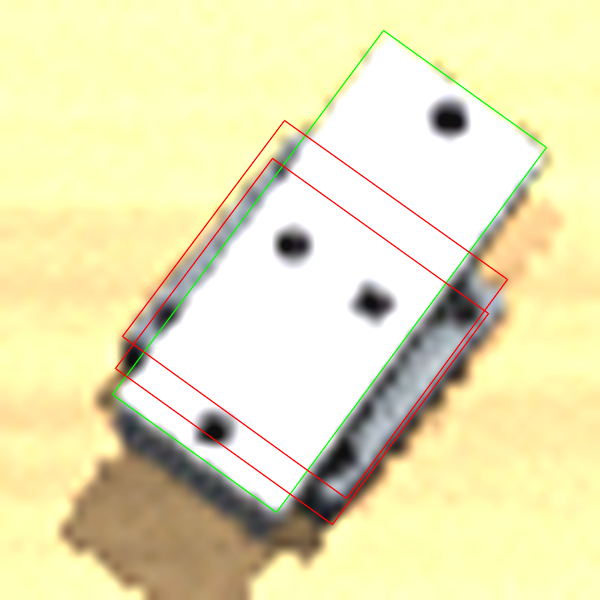

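View pics/b0tc.png

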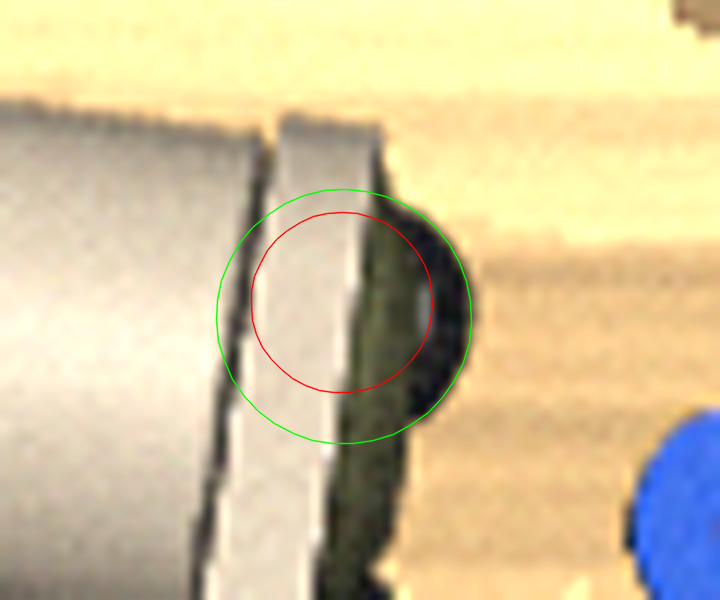

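```bash
python3 - <<'E'
from h import *
a=np.pi/2-.632
manip.move_ptp([641.5,-109.8,160],down(a))
manip.movel([641.5,-109.8,67],v=130); manip.pause(.15)
jaws.gripper_close(); st()
manip.movel([641.5,-109.8,80],v=40)
manip.movel([641.5,-109.8,190],v=200); st()
shot("scene","b1",(190,120,290,250),5)
manip.move_ptp([485.4,234.2,150],down(np.pi/2+.02))
manip.movel([485.4,234.2,46],v=150); manip.pause(.2); st()
shot("scene","b2",(310,190,430,310),6)
s=manip.state()["ee_pos"]
draw("b2","b2d",(325,215,405,300),9,[(485.4,234.2,65,34,.02,5,(0,255,0)),(485.4,234.2,65,34,.02,0,(0,255,0)),(s[0],s[1],55,24,.02,s[2]-27,(0,0,255)),(s[0],s[1],55,24,.02,s[2]+17,(0,0,255))])
E
```

```text
t 33.5917 p [ 641.568 -110.013   67.35 ] rv [-1.514  0.495 -0.495] op 47.57 F [-2.111 -1.257  2.873] q [-0.349  0.771  1.28  -0.     1.09  -1.288]
t 34.7667 p [ 640.883 -109.588  188.307] rv [-1.513  0.497 -0.493] op 47.68 F [-0.83   1.125 -6.678] q [-0.349  0.645  1.169 -0.     1.331 -1.288]
t 37.275 p [485.831 234.286  46.815] rv [-1.57  -0.017  0.014] op 47.47 F [-0.1   -0.34  -5.556] q [ 0.232  0.6    1.672 -0.     0.868 -1.359]
```

View pics/b1.png

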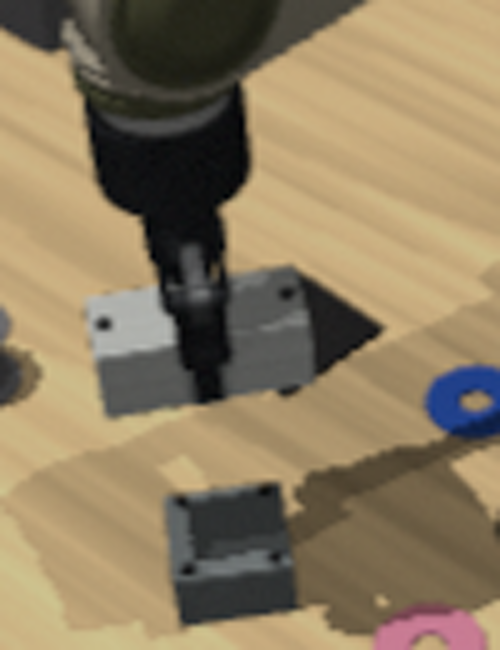

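View pics/b2d.png

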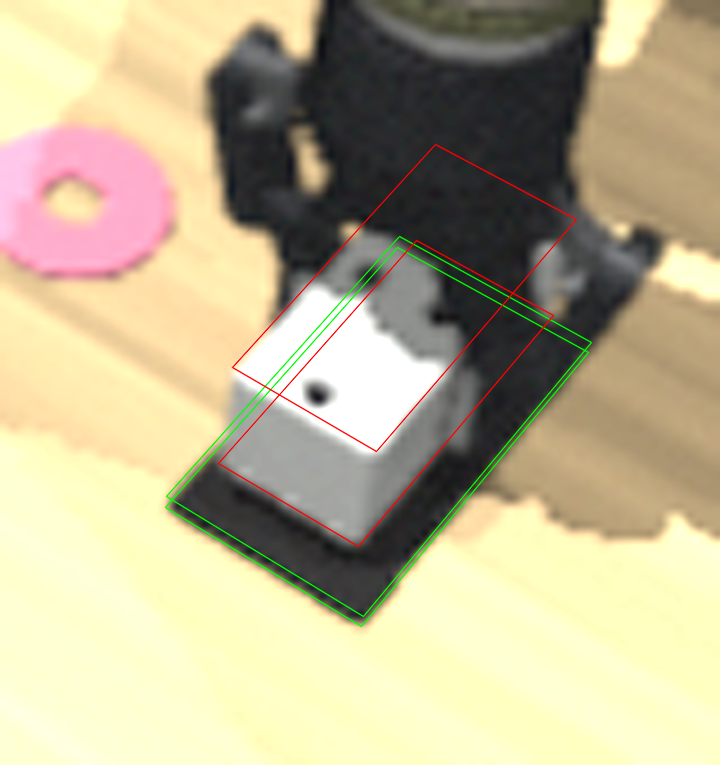

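```bash
python3 - <<'E'
from h import *
p=[485.4,234.2]
manip.movel(p+[36],v=60)
print(manip.movel(p+[27],v=12,contact_N=4)); st()
jaws.ungrasp(); manip.pause(.2)
manip.movel(p+[110],v=120)
manip.movel([420,130,200],v=250)
shot("top","s0t",(280,140,350,210),9); shot("scene","s0",(190,190,290,260),8); st()
yaw=-.632;c=(641,-110.5)
its=[(*c,34,34,yaw,40,(0,255,0)),(*c,34,34,yaw,0,(0,0,255))]
import h
draw("s0","s0d",(205,200,255,250),12,its)
h.CAM="top"; draw("s0t","s0td",(292,155,342,205),12,its); draw("s0t","s0tc",(250,205,310,255),12,[(493.3,7.1,32,None,0,5,(0,255,0)),(493.3,7.1,22,None,0,45,(0,0,255))])
E
```

```text
True
t 38.0917 p [485.523 234.23   32.313] rv [-1.571 -0.016  0.015] op 47.49 F [-1.499 -1.171  5.119] q [ 0.232  0.625  1.678 -0.     0.838 -1.359]
t 40.425 p [419.985 130.604 198.908] rv [-1.571 -0.013  0.02 ] op 85.74 F [ 0.433  0.348 -0.231] q [ 0.034  0.187  1.82  -0.     1.139 -1.557]
```

View pics/s0d.png

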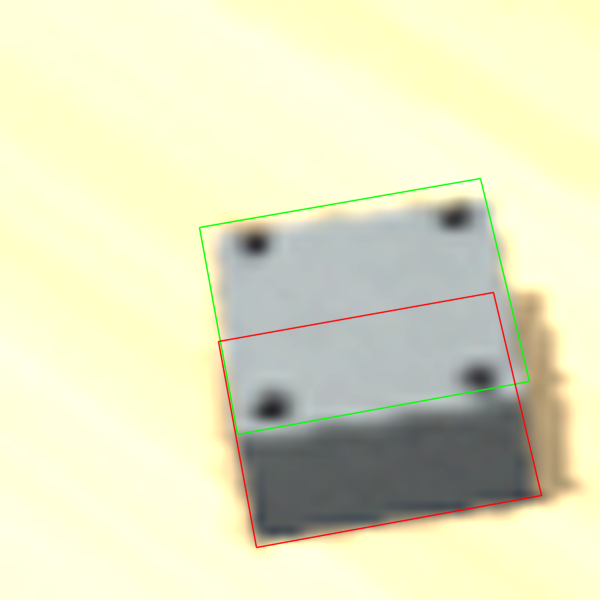

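View pics/s0td.png

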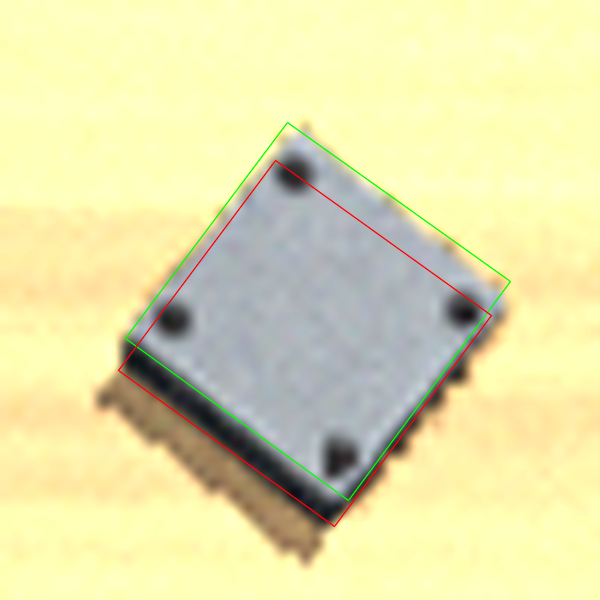

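View pics/s0tc.png

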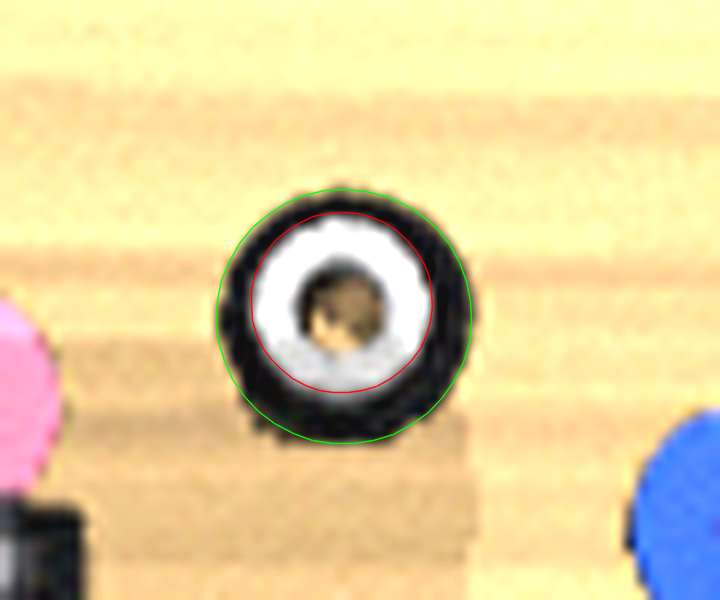

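```bash
python3 - <<'E'
from h import *
for n,off,h4 in(("top",(292,155),((295,175),(173,320),(340,458),(463,310))),("scene",(205,200),((478,377),(455,218),(255,243),(270,407)))):
    W=w(n,[crop(p,off,12) for p in h4],40)
    e=[W[(i+1)%4]-W[i] for i in range(4)]
    if n=="scene": pass
    an=[np.arctan2(v[1],v[0]) for v in e]
    print(n,W.mean(0),[np.linalg.norm(v).round(1) for v in e],[round(((x+np.pi/4)%(np.pi/2))-np.pi/4,3) for x in an])
E
```

```text
top [ 639.595 -110.561] [np.float64(47.6), np.float64(53.5), np.float64(48.1), np.float64(53.4)] [np.float64(-0.69), np.float64(-0.698), np.float64(-0.688), np.float64(-0.687)]
scene [ 642.099 -108.317] [np.float64(52.1), np.float64(47.7), np.float64(53.2), np.float64(48.2)] [np.float64(-0.692), np.float64(-0.702), np.float64(-0.702), np.float64(-0.681)]
```

```bash
python3 - <<'E'
from h import *
manip.move_ptp([640.2,-110,140],down(-.692))
manip.movel([640.2,-110,60],v=150)
print(manip.movel([640.2,-110,27],v=50,contact_N=8)); manip.pause(.15)
jaws.gripper_close(); st()
manip.movel([640.2,-110,40],v=40)
manip.movel([640.2,-110,120],v=200); st()
p=[466.6,-231.9]
manip.move_ptp(p+[110],down(-.067))
manip.movel(p+[47],v=150); manip.pause(.2); st()
shot("scene","s2",(200,120,300,240),6)
s=manip.state()["ee_pos"]
draw("s2","s2d",(210,150,285,220),9,[(*p,44,44,-.067,5,(0,255,0)),(*p,44,44,-.067,0,(0,255,0)),(s[0],s[1],34,34,-.067,s[2]-27,(0,0,255)),(s[0],s[1],34,34,-.067,s[2]+13,(0,0,255))])
E
```

```text
False
t 44.025 p [ 640.35  -110.027   27.506] rv [-0.798  1.698 -1.698] op 67.21 F [-0.78   0.557  4.002] q [-0.35   0.822  1.302  0.     1.017  0.342]
t 45.05 p [ 639.583 -109.803  118.669] rv [-0.8    1.7   -1.697] op 66.84 F [-0.106  0.47  -5.867] q [-0.35   0.708  1.249 -0.     1.187  0.342]
t 46.7333 p [ 467.124 -232.173   47.977] rv [-1.177  1.257 -1.26 ] op 67.49 F [-0.347 -0.417 -5.026] q [-0.686  0.569  1.727 -0.     0.844 -0.619]
```

View pics/s2d.png

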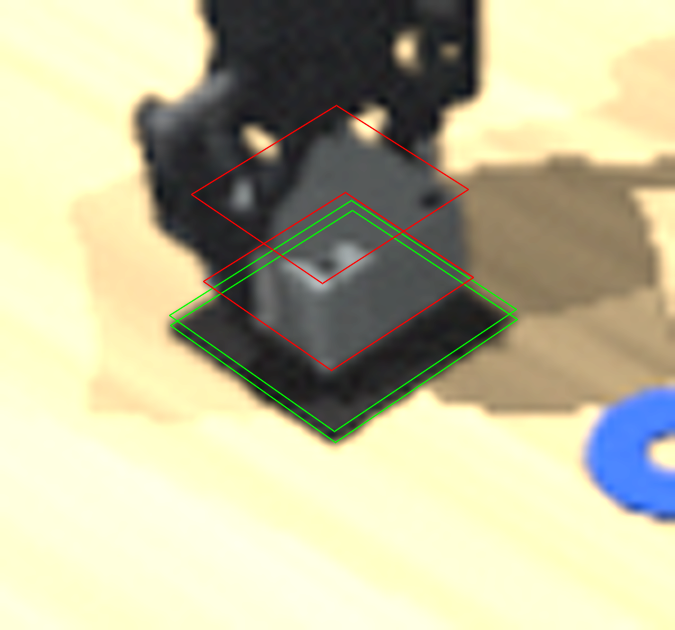

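```bash
python3 - <<'E'
from h import *
p=[466.6,-231.9]
manip.movel(p+[36],v=60)
print(manip.movel(p+[26],v=12,contact_N=4)); st()
jaws.ungrasp(); manip.pause(.2)
manip.movel(p+[110],v=120)
manip.movel([400,-60,220],v=250)
manip.movej([0.95,0.313,1.498,0,1.331,-0.223])
st()
shot("top","ft",(180,140,380,280),4); shot("scene","fs",(180,160,400,310),3.6)
s=eyes
draw("fs","fs2",(210,150,400,310),4,[(466.6,-231.9,34,34,-.067,45,(0,0,255)),(493.3,7.1,22,None,0,45,(0,0,255)),(658.8,119,17,17,.222,65,(0,0,255)),(485.4,234.2,55,24,.02,49,(0,0,255))])
E
```

```text
True
t 47.575 p [ 466.704 -231.989   32.472] rv [-1.177  1.258 -1.259] op 67.07 F [0.496 0.463 3.97 ] q [-0.686  0.596  1.734 -0.     0.812 -0.619]
t 52.0 p [203.905 483.609 256.036] rv [-1.549  0.313 -0.313] op 85.25 F [0.895 0.013 0.926] q [ 0.948  0.313  1.498 -0.     1.331 -0.223]
```

View pics/ft.png

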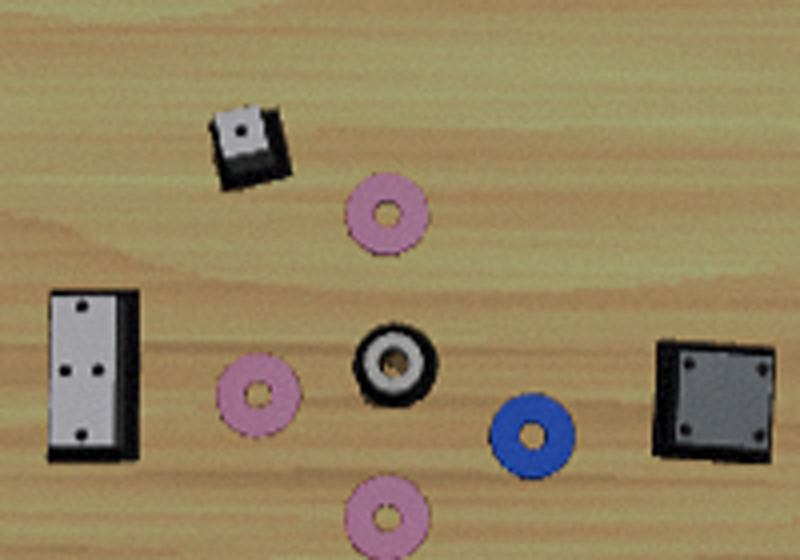

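View pics/fs.png

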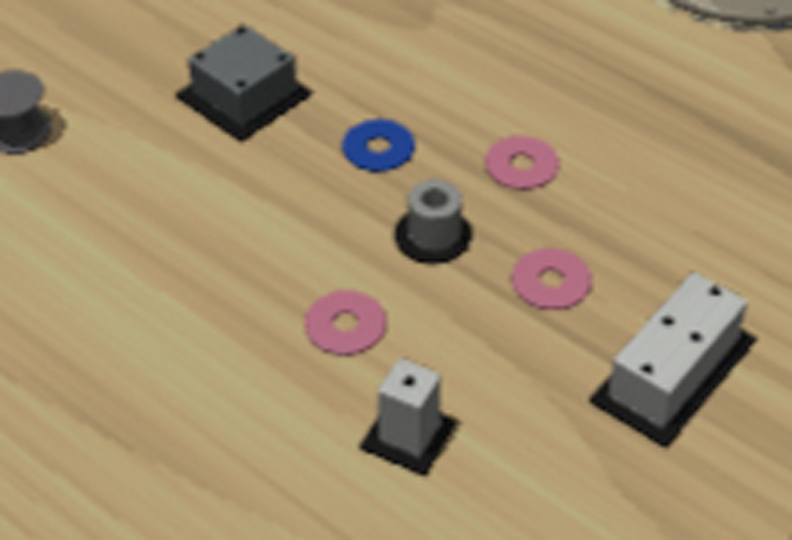

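View pics/ft_full.png

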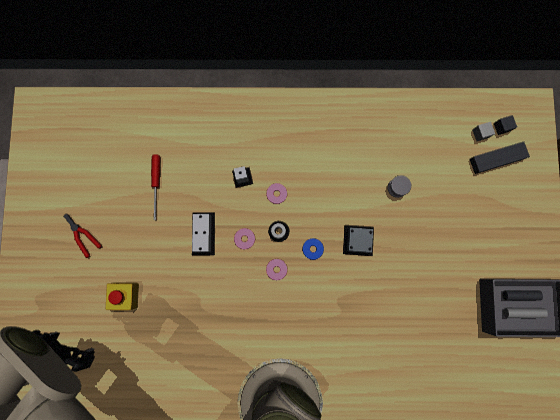

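```bash
python3 - <<'E'
from h import *
T=lambda p:crop(p,(180,140),4)
print("sq",w("top",[T(p) for p in((689,364),(762,369),(760,436),(686,430))],45).mean(0),"bar",w("top",[T(p) for p in((82,306),(82,435),(65,371),(98,371))],49).mean(0),"post",w("top",T((241,131)),65),"collar",w("top",T((394,363)),45))
ticket.finish_job()
E
```

```text
sq [ 465.855 -232.763] bar [484.392 233.307] post [[658.615 118.901]] collar [[491.352   6.684]]
the job is handed in; nothing more can be done
```

I took the stack apart in the order post, collar, long bar, square block. Each block now stands upright in the middle of its own pad, and the square and oblong ones are turned to match. The job was handed in at about 52 s, with the arm back at its start pose, touching nothing.

- **Correction:** I first set the post about 4 mm off centre, because I had not allowed for the pad's side faces in the scene camera view. I gripped it again and re-centred it.
- **Placing:** All four blocks were lowered until light contact (about 4–5 N) and then released. None was dropped or tipped.
- **Final check from the top camera:** The post, long bar and square block measured within about 1.5 mm of my pad-centre estimates. The collar measured about 2 mm off.
- **Bystanders:** The screwdriver and spool look unmoved in the final picture.
- **Measurement limits:** The two cameras disagreed by about 2–4 mm on the pad positions. I reconciled them using the known gripper position when the post was set down.

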